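Slide the loaded drawer tower back into its bay

TASK

Push the loaded small-parts drawer tower across the bench and into the empty bay of the wooden organiser until it stands fully home and square against the bay's back rail. It is heavy and tall with a paint jar standing on top, so push it only low down, near its feet, so that it slides without rocking; do not lift or carry it. Keep the jar standing on the tower and leave everything else on the bench as it is.

Things in the scene. Friction and masses are not known exactly. Their poses are not given: they have to be found in the camera images.
- tower: Stepped grey drawer tower, loose, about 1 kg, 130 mm wide (its y), 170 tall, flat sides. Deep base drawer 90 mm deep (x -45 to +45), up to z = 46; the three drawers above are set back (x -17 to +45). Front is -x, no projecting pulls. Rubber feet, friction 0.6; pushed above 40-50 mm it may tip. Origin: centre of its underside on the bench; x to its back, z up. Starts 140-170 mm to one side of the bay.
- tower_top (a point): Centre of the tower's flat top (62 x 130 mm), 163 mm above the bench and 14 mm behind the tower's origin, inside a low gallery rim that reaches 170 mm.
- organiser: Plywood bench organiser, fixed. Origin: on the bench, where the centre of the tower's underside must end up; x points into the bay, y to the left along its front, z up. Open bay without floor, 150 mm wide (y -75 to +75), cheeks 90 mm tall; back rail 50 mm tall, its front face at x = +45 mm. With the tower home, its front is flush with the organiser's front at x = -45 mm.
- bay_mouth (a point): Middle of the bay's open front, at bench level, 45 mm in front of the organiser's origin. Left of the bay is a stepped paint rack (to y = +270 mm), right of it a brush block with brushes up to 240 mm tall and a flat step (to y = -270 mm); their front faces are all in this plane.
- paint_jar: Glass paint jar with white lid, 39 mm across, 55 mm tall, 0.09 kg, standing loose on the tower's top, which lies 163 mm above the tower's origin inside a low gallery reaching 170 mm. Origin: centre of its underside, z up.
- spray_can: Loose upright spray can, 52 mm across, 156 mm tall, standing on the other side of the bay from the tower. Origin: centre of its underside. Leave alone.
- cement_bottle: Small square amber bottle with black cap, 34 mm square, 58 mm tall, standing on the organiser's flat outer step at the right. Origin: centre of its underside. Leave alone.
- dropper_bottle: Clear dropper bottle, 38 mm across, 104 mm tall, on the bench at the left, towards the robot. Origin: centre of its underside. Leave alone.
- blower_bulb: Rubber blower bulb, 58 mm across, 97 mm tall, nozzle up, on the bench at the left. Origin: centre of its underside. Leave alone.
- nippers: Side-cutting nippers lying flat on the bench at the right, 137 mm long (jaws to its +x), 66 mm wide, 14 mm high. Origin: below the pivot, on the bench. Leave alone.
- sanding_block: Cork sanding block, 75 x 32 x 18 mm, lying on the bench at the right. Origin: centre of its underside. Leave alone.
Things that resemble listed ones, but are neither listed nor needed, are in the scene too. There is more than one size of the paint_jar; the one meant has the size given above.

How it is judged:
At the end, for the whole second after the job is handed in: The tower stands still and level on the bench in the bay, its centre within 6 mm of fully home against the back rail, between the cheeks (within 15 mm sideways) and square to the organiser within 0.06 rad (3.4 degrees), with the jar upright on its top (x of tower in the frame of organiser between -0.006 and 0.006 m and y of tower in the frame of organiser between -0.015 and 0.015 m and angle between the x axis of tower and the x axis of organiser, either way round below 0.06 rad and angle between tower's own z axis and vertical below 0.03 rad and height (world z) of tower below 0.004 m and linear speed of tower below 0.01 m/s and angle between paint_jar's own z axis and vertical below 0.1 rad and z of paint_jar in the frame of tower between 0.155 and 0.172 m); the robot touches nothing.
It fails at once if the tower rocks by more than 0.12 rad (7 degrees) (angle between tower's own z axis and vertical above 0.12 rad).
It fails at once if the tower is lifted (its underside's centre over 10 mm above the bench) (height (world z) of tower above 0.01 m).
It fails at once if the fingers push the tower high up (grasp point more than 85 mm above the bench, half the tower's height) (contact force between the fingers and tower above 1 N and height (world z) of the grasp point above 0.085 m).
It fails at once if the jar is upset, falls, is lifted off the tower or is touched by the fingers (angle between paint_jar's own z axis and vertical above 0.35 rad or z of paint_jar in the frame of tower below 0.14 m or z of paint_jar in the frame of tower above 0.183 m or contact force between the fingers and paint_jar above 0.3 N).
It fails at once if a bystander (spray can, cement bottle, dropper bottle, blower bulb, nippers, sanding block) is moved by more than 20 mm or tilted by more than 0.35 rad (distance of any of spray_can, cement_bottle, dropper_bottle, blower_bulb, nippers, sanding_block from where it was at the start of the episode above 0.02 m or angle between any of spray_can, cement_bottle, dropper_bottle, blower_bulb, nippers, sanding_block's own z axis and vertical above 0.35 rad).
It also fails if it takes over 72 s, if anything falls off the work surface, if the arm or the gripper's body presses on something with over 40 N, if the wrist force passes 120 N, or if a joint passes its speed limit or range.

ROBOT

A 6-joint arm with a two-finger parallel gripper is mounted at the origin on the work surface. World frame = base frame: x ahead of the robot, y to its left, z up, the work surface at z = 0. Lengths are in m, angles in rad, forces in N, time in s.
With the tool pointing down it reaches from about 0.35 to 0.8 m from the base axis. Payload 7.3 kg.
Tool frame: the origin (TCP) lies where the fingers leave the gripper's body, on its centre line; the fingertips stand 73 mm ahead of it and the grasp point (between the pads) lies 54 mm ahead of it; z points along the fingers, y is the direction in which the jaws open and shut (so a half turn about z gives the same grasp; the last joint's range is limited). The gripper opens to 85 mm and grips with 20 to 120 N. Pads are 22 mm wide; open, the fingers measure 114 mm over their backs; the gripper's body (76 mm by 85 mm) begins 54 mm behind the grasp point. The pads swing forward as they close: fully open they stand 13 mm farther back than shut.
Start: joints at [1.027, 0.342, 1.524, -0, 1.275, -0.146], TCP at [0.203, 0.484, 0.304] pointing down, gripper open.
Joint ranges: [-2.53, 2.53], [-0.77, 2.02], [0.04, 2.7], [-1, 4.14], [0.28, 2.66], [-3.11, 3.11]. Speed limits (rad/s): [2.57, 2.57, 3.14, 3.14, 3.14, 3.14].

INTERFACE

Orientations are given as a unit quaternion [w, x, y, z].
In Python, from cell import arm gives the robot as it stands.
- The arm moves only by the shell command python3 -m crank 'ROWS' [FORCE]. ROWS is JSON, a list of rows, each a list of 7 numbers: the opening in per cent of the stroke, from 0 (shut) to 100 (fully open), then the shift along the world's x, y, z in m, then the turn, a rotation vector about the world's x, y, z in rad. A call has 1 to 12 rows; each row is the pose to reach, as a shift and turn from the pose measured when the call began; what a row does not reach only later rows make up. A row lasts 1/8 s, in which the tool goes at most 62.5 mm and 10.7 degrees, less where a joint would pass 70% of its speed; a pose out of reach is approached as far as the arm can. A call with a gripper value outside its range is refused whole. The fingers move at their own pace and stop on an object; FORCE is the grip in N (left out, the last holds). Time passes only in rows, so rows that repeat a pose let the fingers close. It gives the time, the measured TCP pose, the force and the opening at its end, in the units of the state.
- arm.get_state(): the state, without advancing time (a new reading comes with each control period).
- arm.capture(name): name is "side" or "top" or "wrist"; returns a dict with "pixels" (400x640x3 uint8, blue, green, red), "intrinsics" (3x3 intrinsics, pixels), "k1" (the pictures are not rectified: a ray, as slopes to the right and down, at radius r is drawn at 1 + k1 r^2 times it, then the intrinsics apply), "extrinsics" (4x4, takes a point from world to camera coordinates). Camera axes: x right, y up, looking along -z (the intrinsics and any distortion apply to the point x, -y, -z); pixel columns grow to the right and rows downward; lengths in m; the calibration is good to about 2 mm. A picture is of the moment at which its call begins. There is no depth.
- arm.finish_job(): hands the job in, once; it reports no verdict.
The state is a dict: "time": time; "qpos": joint angles; "joint_velocities": joint speeds; "joint_torque": joint torques, N m; "tcp_pos": TCP position; "eef_rot": TCP orientation; "wrist_force": force on the tool from outside, world axes, zero at the start; "ft_torque": the same for the moment, N m; "opening": opening from 0.0 (shut) to 1.0 (fully open).
Only numpy, scipy, OpenCV 4.12 (cv2) and the standard library are available. Lean on these libraries where they do the work, as an engineer would, in place of code of your own. Each camera call takes 0.05 s, during which the arm holds its last target.

## Working session

There is one attempt and no reset: what is moved stays moved. The work goes in short steps, Python scripts to look and compute and a shell command to move; the robot and the scene stay as the last step left them, time stands still between calls to the robot, and variables do not carry over. Pictures are saved under pics/ and viewed, and the job is handed in when it is done.

```bash
mkdir -p pics; ls
python3 - <<'E'
from cell import arm
import cv2,numpy as np
for n in("side","top","wrist"):
    c=arm.capture(n); cv2.imwrite(f"pics/{n}0.png",c["pixels"]); print(n,c["intrinsics"],c["k1"],np.round(c["extrinsics"],4).tolist())
s=arm.get_state(); print(s)
E
```

```text
pics
side [[480.3618988    0.         317.78919307]
 [  0.         480.3618988  199.99149532]
 [  0.           0.           1.        ]] -0.08657078402803725 [[0.9897, -0.1425, -0.0139, -0.5136], [0.1078, 0.6773, 0.7277, -0.1414], [-0.0942, -0.7217, 0.6857, -1.5645], [0.0, 0.0, 0.0, 1.0]]
top [[385.17044503   0.         321.8723214 ]
 [  0.         385.17044503 203.11356254]
 [  0.           0.           1.        ]] 0.03224111666229617 [[-0.013, -0.9994, -0.0321, 0.0045], [0.9929, -0.0167, 0.118, -0.51], [-0.1185, -0.0303, 0.9925, -1.1408], [0.0, 0.0, 0.0, 1.0]]
wrist [[285.23158348   0.         322.32753381]
 [  0.         285.23158348 201.07697995]
 [  0.           0.           1.        ]] 0.001441716149452142 [[0.3874, 0.9219, -0.0028, -0.5232], [-0.8851, 0.3711, -0.2809, 0.0364], [-0.2579, 0.1113, 0.9597, -0.3803], [0.0, 0.0, 0.0, 1.0]]
{'time': 0.15, 'qpos': array([ 1.02698277e+00,  3.42567326e-01,  1.52476140e+00, -4.34882540e-06,
        1.27539100e+00, -1.46009977e-01]), 'joint_velocities': array([-0.000356  , -0.00125266, -0.00124071, -0.000718  , -0.00011495,
        0.00052547]), 'joint_torque': array([ 1.21252688e-03, -4.33906031e+01, -2.46148056e+01, -1.03691652e-04,
        5.72503108e-03,  4.71493718e-05]), 'tcp_pos': array([0.20326271, 0.48383813, 0.30339578]), 'eef_rot': array([-1.88580303e-04,  1.97592240e-01,  9.80284137e-01, -5.31045680e-04]), 'wrist_force': array([-0.18644708,  0.05537625, -0.40855105]), 'ft_torque': array([ 0.01285243, -0.02510866, -0.02111089]), 'opening': 1.0007578584405128}
```

View pics/side0.png

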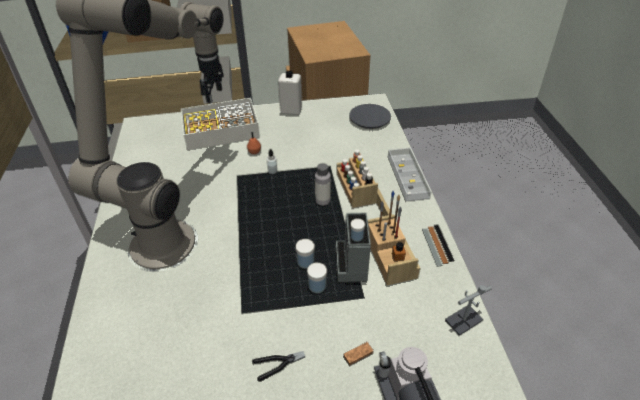

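View pics/top0.png

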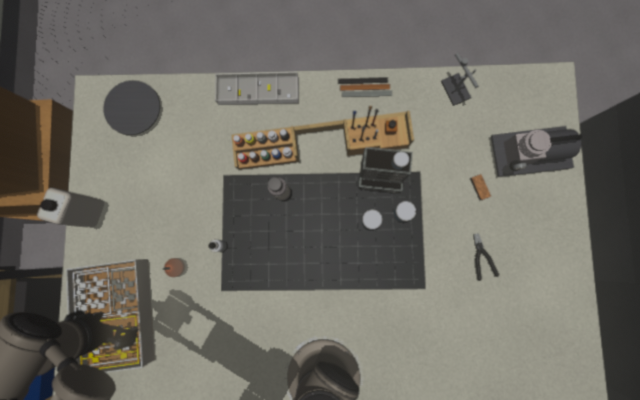

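View pics/wrist0.png

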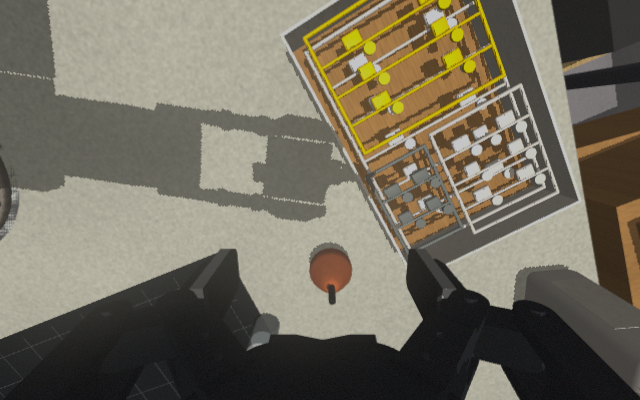

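The tower is right of the bay, around (385,170) in the top view, with its back close to the brush block. The spray can is left of the bay at (280,190). Two larger jars stand in front of the tower, at (372,219) and (405,211). I'll zoom in to measure.

```bash
cat > h.py <<'E'
import numpy as np,cv2
from cell import arm
def ray(c,u,v):
    K=c["intrinsics"];k=c["k1"];E=np.array(c["extrinsics"])
    d=np.array([(u-K[0,2])/K[0,0],(v-K[1,2])/K[1,1]]);s=d.copy()
    for _ in range(20): s=d/(1+k*(s@s))
    R=E[:3,:3];t=E[:3,3]
    return -R.T@t, R.T@np.array([s[0],-s[1],-1.0])
def onz(c,u,v,z):
    o,d=ray(c,u,v); return o+d*(z-o[2])/d[2]
def proj(c,p):
    K=c["intrinsics"];E=np.array(c["extrinsics"]);q=E[:3,:3]@np.array(p)+E[:3,3]
    s=np.array([q[0],-q[1]])/-q[2]; s=s*(1+c["k1"]*(s@s)); return K[0,0]*s[0]+K[0,2],K[1,1]*s[1]+K[1,2]
def zoom(c,name,x0,y0,x1,y1,f):
    im=cv2.resize(c["pixels"][y0:y1,x0:x1],None,fx=f,fy=f,interpolation=cv2.INTER_CUBIC)
    im=np.clip(im.astype(float)*1.0,0,255).astype(np.uint8)
    g=(255*(im/255.)**0.6).astype(np.uint8)
    for x in range((x0+9)//10*10,x1,10): cv2.putText(g,str(x),(int((x-x0)*f),8),0,.3,(0,255,0));cv2.line(g,(int((x-x0+.5)*f),10),(int((x-x0+.5)*f),14),(0,255,0))
    for y in range((y0+9)//10*10,y1,10): cv2.putText(g,str(y),(0,int((y-y0+.5)*f)),0,.3,(0,255,0))
    cv2.imwrite("pics/"+name,g)
E
python3 - <<'E'
from h import *
c=arm.capture("top"); zoom(c,"tz1.png",225,100,425,235,4)
c=arm.capture("side"); zoom(c,"sz1.png",290,140,430,300,3.7)
E
```

```text
(no output)
```

View pics/tz1.png

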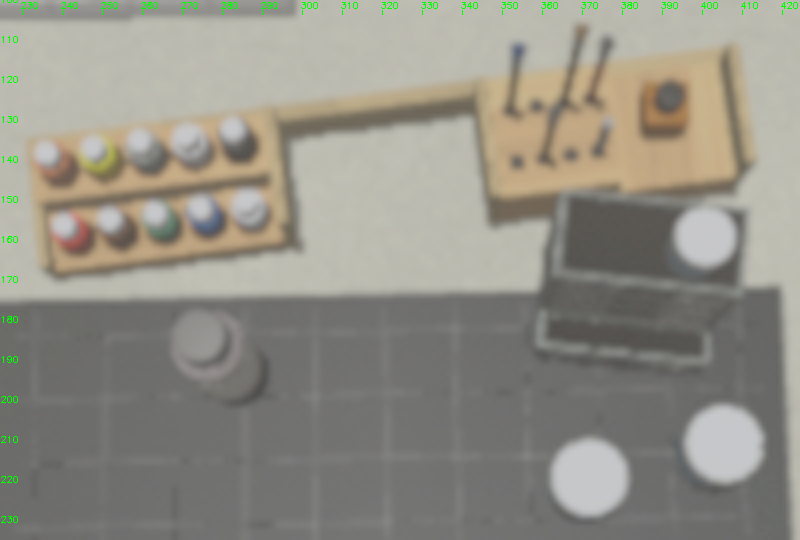

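View pics/sz1.png

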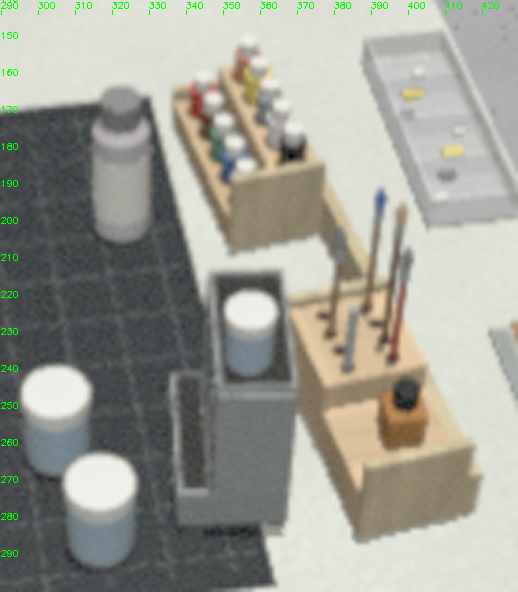

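Run:
```python
from h import *
c=arm.capture("top")
f=lambda px,py,z:onz(c,225+px/4-.4,100+py/4-.4,z).round(4)
print("tower top corners BL BR FR FL"); P=[f(562,192,.17),f(747,208,.17),f(740,290,.17),f(553,272,.17)]
for p in P: print(p)
print("base top FL FR",f(535,347,.046),f(710,361,.046))
print("Lcheek front inner top",f(290,243,.09),"bottom",f(299,250,0)); print("R cheek front inner top",f(489,197,.09),"bot",f(491,225,0))
print("rail front top",f(285,123,.05),f(478,101,.05),"bottom",f(285,137,0),f(478,111,0))
print("rack front base",f(52,277,0))
print("block right front bot",f(737,193,.0),"block top step",f(737,179,.05))
print("can bottom?",f(237,385,0), "can top",f(200,335,.156))
print("jars lids", f(590,477,.08),f(725,444,.08),"jar",f(705,237,.218))
```

```text
tower top corners BL BR FR FL
[ 0.6428 -0.1265  0.17  ]
[ 0.6289 -0.2501  0.17  ]
[ 0.573  -0.2433  0.17  ]
[ 0.5878 -0.1191  0.17  ]
base top FL FR [ 0.557  -0.1139  0.046 ] [ 0.544  -0.2439  0.046 ]
Lcheek front inner top [0.6302 0.0659 0.09  ] bottom [ 0.6455  0.0674 -0.    ]
R cheek front inner top [ 0.6615 -0.0801  0.09  ] bot [ 0.6625 -0.0846  0.    ]
rail front top [0.7332 0.073  0.05  ] [ 0.7471 -0.0747  0.05  ] bottom [0.7376 0.078  0.    ] [ 0.7553 -0.0762  0.    ]
rack front base [0.6275 0.2636 0.    ]
block right front bot [ 0.6839 -0.278   0.    ] block top step [ 0.6816 -0.2683  0.05  ]
can bottom? [0.5386 0.1168 0.    ] can top [0.5517 0.1218 0.156 ]
jars lids [ 0.456  -0.1489  0.08  ] [ 0.4783 -0.2462  0.08  ] jar [ 0.5984 -0.2128  0.218 ]
```

```bash
python3 -m crank '[[50,0.06,-0.1,0.08,0,0,-0.17],[50,0.12,-0.2,0.09,0,0,-0.34],[50,0.247,-0.384,0.09,0,0,-0.7],[50,0.247,-0.384,0.09,0,0,-0.9],[50,0.247,-0.384,0.09,0,0,-1.07],[50,0.247,-0.384,0.09,0,0,-1.07],[50,0.247,-0.384,0.09,0,0,-1.07],[50,0.247,-0.384,0.09,0,0,-1.07],[50,0.247,-0.384,0.09,0,0,-1.07],[50,0.247,-0.384,0.09,0,0,-1.07]]'
```

```text
time: 1.55
tcp_pos: [0.4499, 0.1003, 0.3935]
eef_rot: [-0.001, 0.67, 0.743, -0.0]
wrist_force: [0.6, -0.1, 0.2]
opening: 0.501
```

```bash
python3 -m crank '[[50,0.13,-0.47,0,0,0,0],[50,0.13,-0.47,0,0,0,0],[50,0.13,-0.47,0,0,0,0],[50,0.13,-0.47,0,0,0,0],[50,0.13,-0.47,0,0,0,0],[50,0.13,-0.47,0,0,0,0],[50,0.13,-0.47,0,0,0,0],[50,0.13,-0.47,0,0,0,0],[50,0.13,-0.47,0,0,0,0],[50,0.13,-0.47,0,0,0,0]]'
python3 -m crank '[[50,0,0,-0.05,0.517,0.052,0],[50,0,0,-0.1,0.517,0.052,0],[50,0,0,-0.15,0.517,0.052,0],[50,0,0,-0.15,0.517,0.052,0],[50,0,0,-0.15,0.517,0.052,0]]'
python3 - <<'E'
from h import *
print(arm.get_state()["qpos"].round(2))
for n in("side","top","wrist"):
    c=arm.capture(n); cv2.imwrite(f"pics/{n}1.png",c["pixels"])
E
```

```text
time: 2.8
tcp_pos: [0.5805, -0.3681, 0.3932]
eef_rot: [-0.001, 0.669, 0.743, -0.0]
wrist_force: [0.3, 0.0, 0.5]
opening: 0.499
time: 3.42
tcp_pos: [0.5816, -0.367, 0.2467]
eef_rot: [-0.188, 0.646, 0.72, 0.172]
wrist_force: [-0.2, -0.7, 1.2]
opening: 0.499
[-0.79  0.88  0.8   0.33  1.86 -0.86]
```

View pics/side1.png

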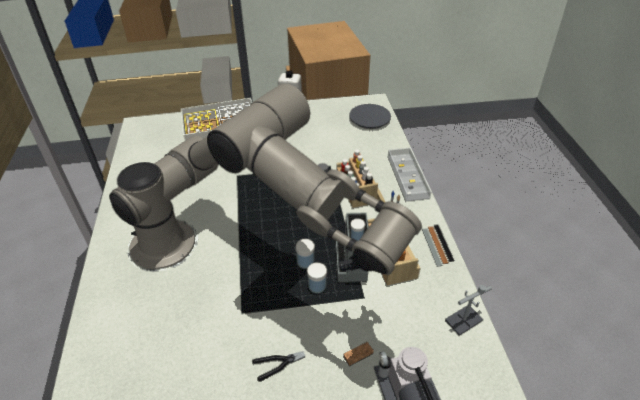

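View pics/wrist1.png

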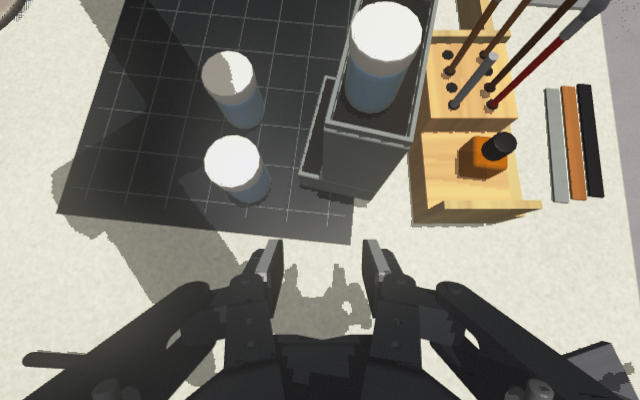

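View pics/top1.png

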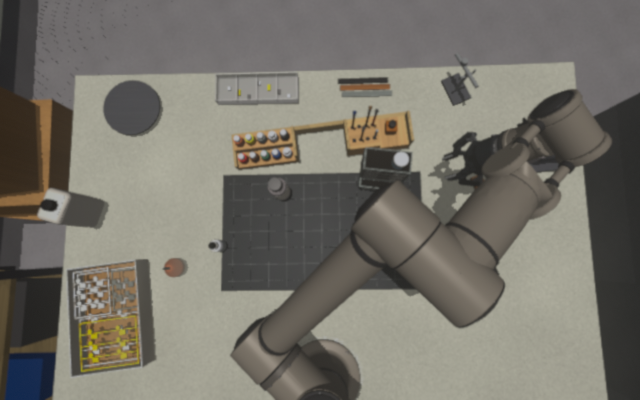

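```bash
python3 -m crank '[[50,0.028,0,-0.05,0,0,0],[50,0.028,0,-0.1,0,0,0],[50,0.028,0,-0.15,0,0,0],[50,0.028,0,-0.162,0,0,0],[50,0.028,0,-0.162,0,0,0],[50,0.028,0,-0.162,0,0,0]]'
python3 - <<'E'
from h import *
print(arm.get_state()["qpos"].round(2))
c=arm.capture("side"); zoom(c,"sz2.png",250,130,450,330,3)
c=arm.capture("wrist"); cv2.imwrite("pics/w2.png",c["pixels"])
c=arm.capture("top"); zoom(c,"tz2.png",340,100,500,220,5)
E
```

```text
time: 4.32
tcp_pos: [0.6106, -0.3681, 0.0897]
eef_rot: [-0.185, 0.646, 0.721, 0.172]
wrist_force: [1.1, 0.4, 1.1]
opening: 0.5
[-0.76  1.06  0.85  0.33  1.63 -0.92]
```

View pics/sz2.png

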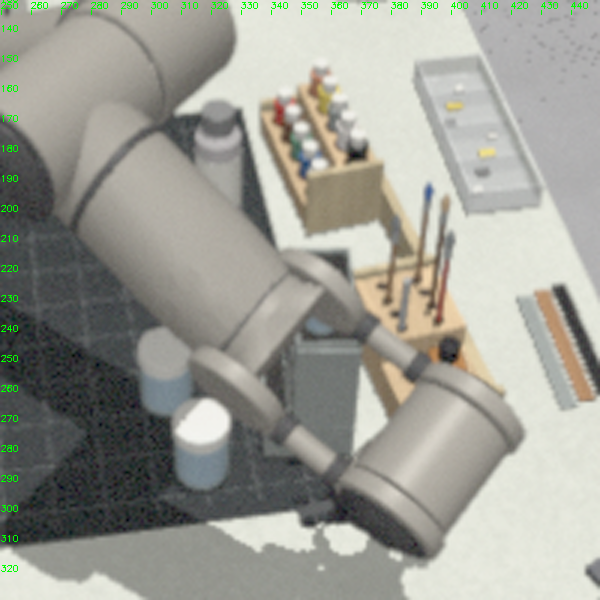

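View pics/w2.png

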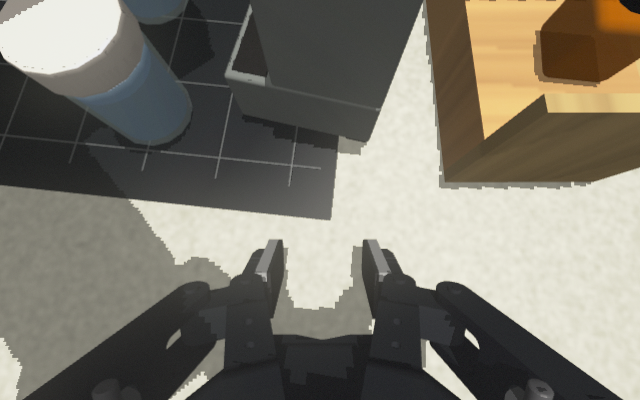

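View pics/tz2.png

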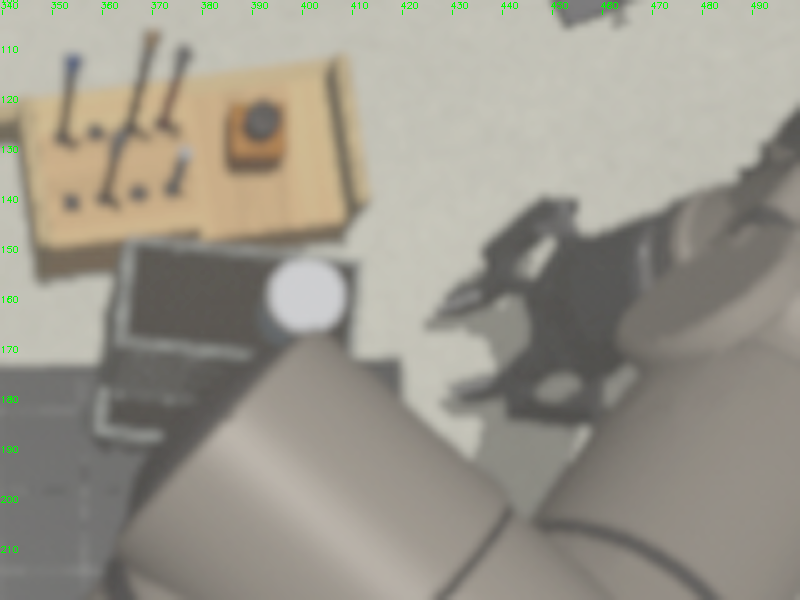

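The fingers are low and right of the tower, with the tips near (425–445,165–180). The forearm is above the tower's front edge but clear of the jar. Now approaching contact.

```bash
python3 -m crank '[[50,-0.002,0.02,-0.005,0,0,0],[50,-0.004,0.04,-0.005,0,0,0],[50,-0.006,0.06,-0.005,0,0,0],[50,-0.006,0.065,-0.005,0,0,0],[50,-0.007,0.07,-0.005,0,0,0],[50,-0.0075,0.075,-0.005,0,0,0],[50,-0.008,0.08,-0.005,0,0,0],[50,-0.0085,0.085,-0.005,0,0,0]]'
python3 - <<'E'
from h import *
c=arm.capture("side"); zoom(c,"sz3.png",250,130,450,330,3)
c=arm.capture("wrist"); cv2.imwrite("pics/w3.png",c["pixels"])
c=arm.capture("top"); zoom(c,"tz3.png",300,100,460,220,5)
E
```

```text
time: 5.48
tcp_pos: [0.6022, -0.2851, 0.0841]
eef_rot: [-0.183, 0.647, 0.72, 0.172]
wrist_force: [1.9, -6.2, 2.9]
opening: 0.501
```

View pics/w3.png

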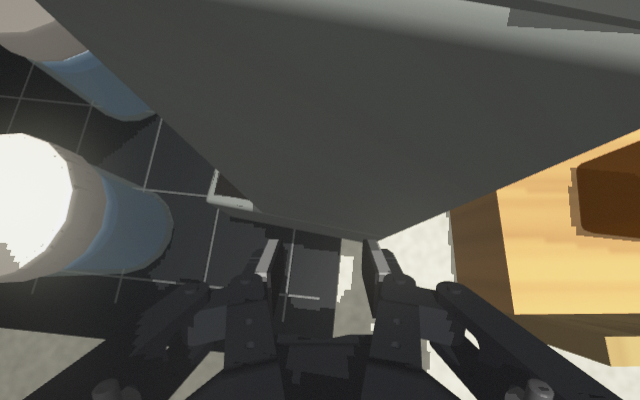

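View pics/tz3.png

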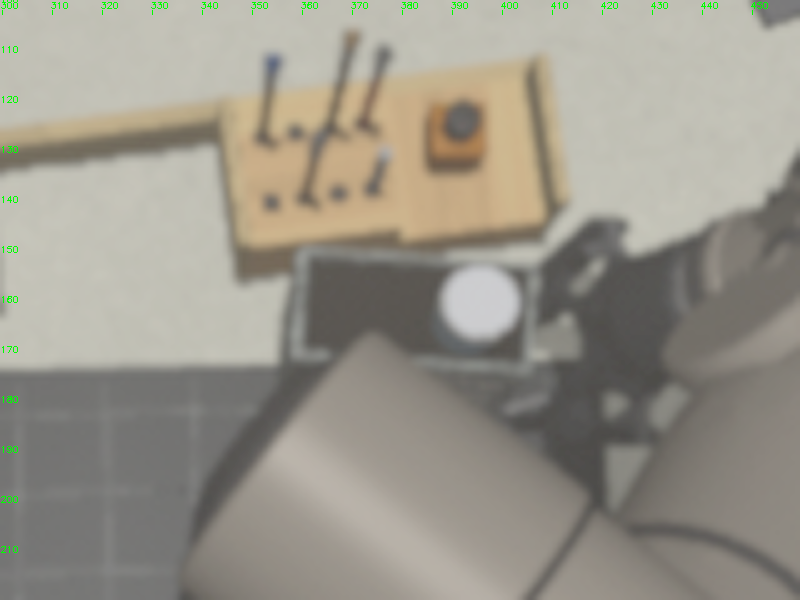

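```bash
python3 -m crank '[[50,-0.002,0.005,0,0,0,0],[50,-0.004,0.01,0,0,0,0],[50,-0.005,0.015,0,0,0,0],[50,-0.006,0.02,0,0,0,0],[50,-0.007,0.025,0,0,0,0],[50,-0.008,0.03,0,0,0,0],[50,-0.009,0.035,0,0,0,0],[50,-0.0095,0.04,0,0,0,0]]'
python3 - <<'E'
from h import *
c=arm.capture("side"); zoom(c,"sz4.png",250,130,450,330,3)
c=arm.capture("wrist"); cv2.imwrite("pics/w4.png",c["pixels"])
c=arm.capture("top"); zoom(c,"tz4.png",270,100,430,220,5)
E
```

```text
time: 6.62
tcp_pos: [0.5929, -0.2455, 0.0842]
eef_rot: [-0.183, 0.647, 0.72, 0.172]
wrist_force: [2.2, -4.8, 0.9]
opening: 0.501
```

View pics/w4.png

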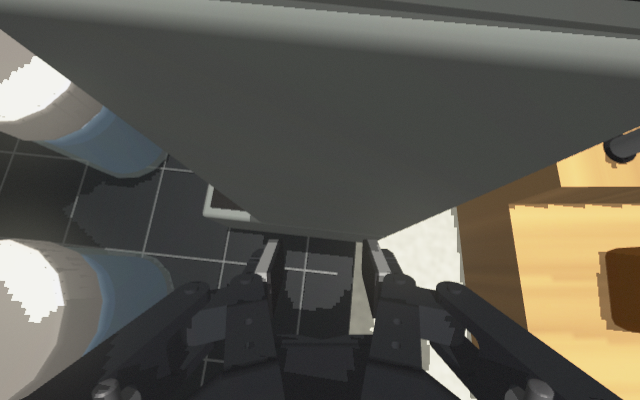

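View pics/tz4.png

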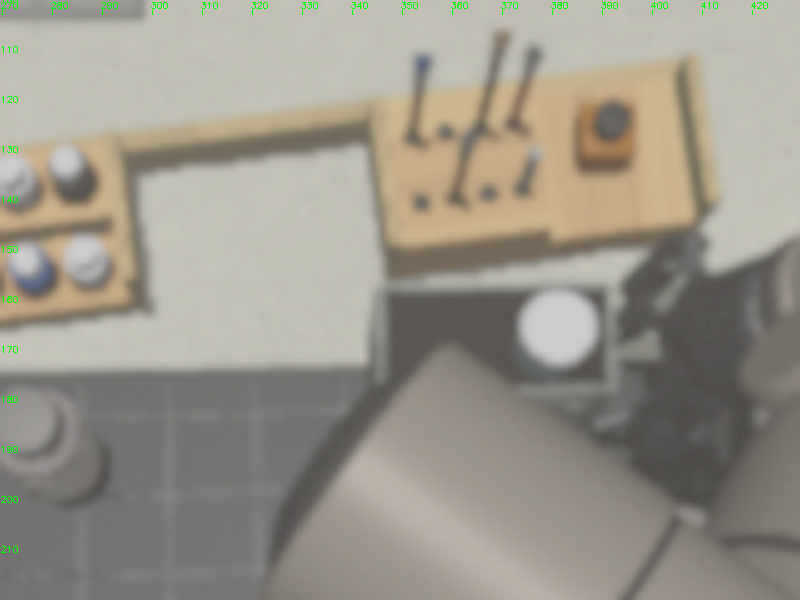

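View pics/sz4.png

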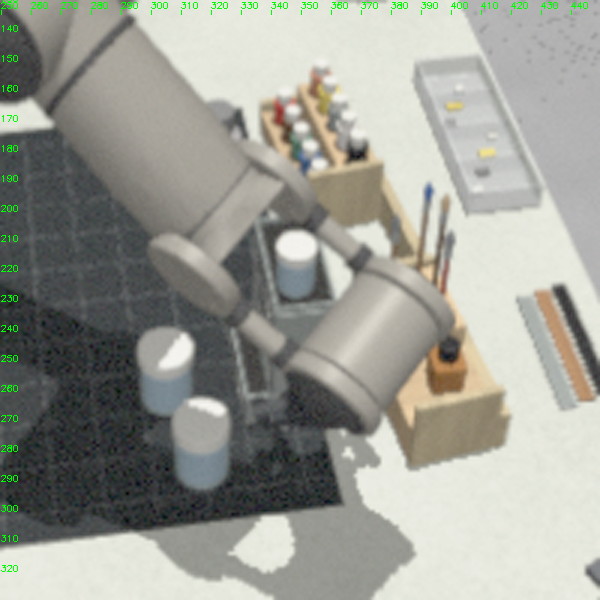

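```bash
python3 -m crank '[[50,0,0.005,0,0,0,0],[50,0,0.01,0,0,0,0],[50,-0.001,0.015,0,0,0,0],[50,-0.001,0.02,0,0,0,0],[50,-0.002,0.025,0,0,0,0],[50,-0.002,0.03,0,0,0,0],[50,-0.003,0.035,0,0,0,0],[50,-0.003,0.04,0,0,0,0],[50,-0.003,0.045,0,0,0,0],[50,-0.003,0.05,0,0,0,0]]'
python3 - <<'E'
from h import *
c=arm.capture("side"); zoom(c,"sz5.png",250,130,450,330,3)
c=arm.capture("wrist"); cv2.imwrite("pics/w5.png",c["pixels"])
c=arm.capture("top"); zoom(c,"tz5.png",270,100,430,220,5)
E
```

```text
time: 8.02
tcp_pos: [0.5896, -0.1956, 0.0841]
eef_rot: [-0.183, 0.647, 0.72, 0.172]
wrist_force: [0.6, -5.8, -0.6]
opening: 0.502
```

View pics/w5.png

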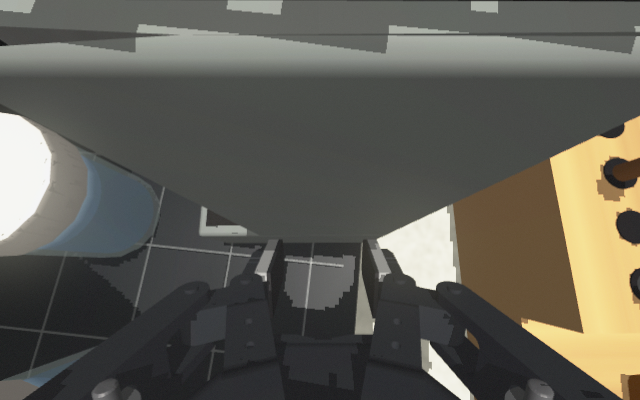

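View pics/tz5.png

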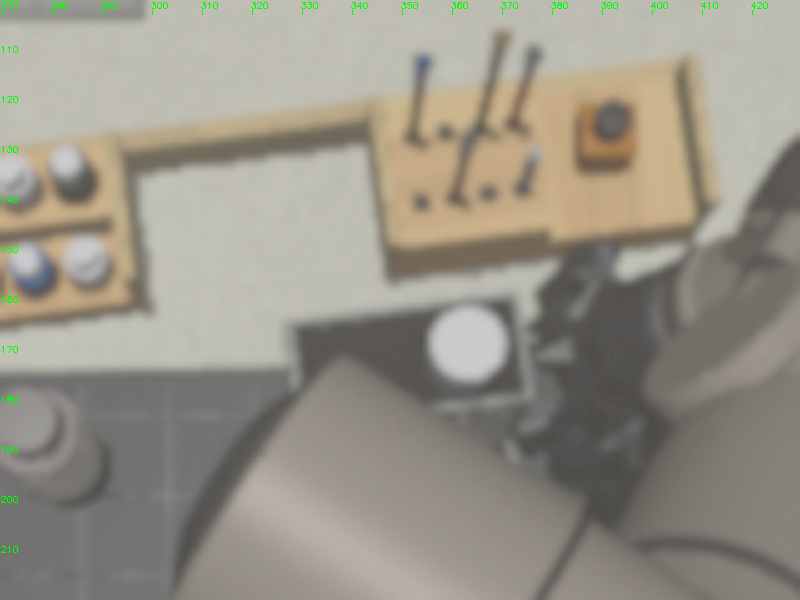

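View pics/sz5.png

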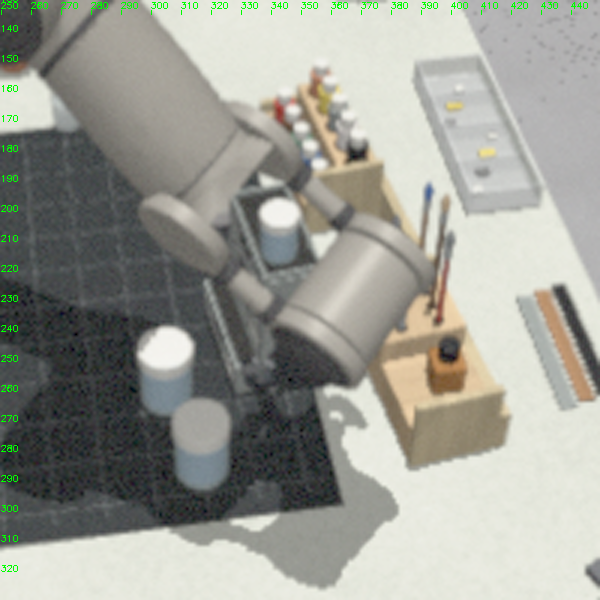

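```bash
cat >> h.py <<'E'
O=np.array([0.698,-0.0035]);A=0.1
def org(p):
    d=np.array(p[:2])-O; c,s=np.cos(A),np.sin(A); return np.array([c*d[0]+s*d[1],-s*d[0]+c*d[1]]).round(4)
E
python3 - <<'E'
from h import *
c=arm.capture("top")
a=onz(c,270+288/5-.4,100+322/5-.4,.17);b=onz(c,270+515/5-.4,100+296/5-.4,.17)
print(a,b,org(a),org(b)); m=(org(a)+org(b))/2; print("centre approx",m-[.045,0], "yaw rel",-np.arctan2(*(org(a)-org(b))))
print("tool",org(arm.get_state()["tcp_pos"]))
E
```

```text
[ 0.59965459 -0.02321366  0.17      ] [ 0.61141495 -0.145873    0.17      ] [-0.0998 -0.0098] [-0.1004 -0.133 ]
centre approx [-0.1451 -0.0714] yaw rel -0.0048700913671632946
tool [-0.127  -0.1797]
```

The tower is now square to the organiser, at x −145 mm, y −71 mm in its frame. I'll back off, re-centre the fingers on the side, then push the rest.

```bash
python3 -m crank '[[50,0.001,-0.007,0,0,0,0],[50,-0.011,-0.008,0,0,0,0],[50,-0.011,-0.008,0,0,0,0],[50,-0.012,0,0,0,0,0],[50,-0.0125,0.005,0,0,0,0],[50,-0.013,0.01,0,0,0,0],[50,-0.0135,0.015,0,0,0,0],[50,-0.014,0.02,0,0,0,0],[50,-0.0145,0.025,0,0,0,0],[50,-0.015,0.03,0,0,0,0],[50,-0.0155,0.035,0,0,0,0],[50,-0.016,0.04,0,0,0,0]]'
python3 - <<'E'
from h import *
c=arm.capture("side"); zoom(c,"sz6.png",250,130,450,330,3)
c=arm.capture("wrist"); cv2.imwrite("pics/w6.png",c["pixels"])
c=arm.capture("top"); zoom(c,"tz6.png",270,100,430,220,5)
E
```

```text
time: 9.72
tcp_pos: [0.5736, -0.1546, 0.084]
eef_rot: [-0.184, 0.647, 0.72, 0.172]
wrist_force: [1.0, -4.6, -0.1]
opening: 0.498
```

View pics/w6.png

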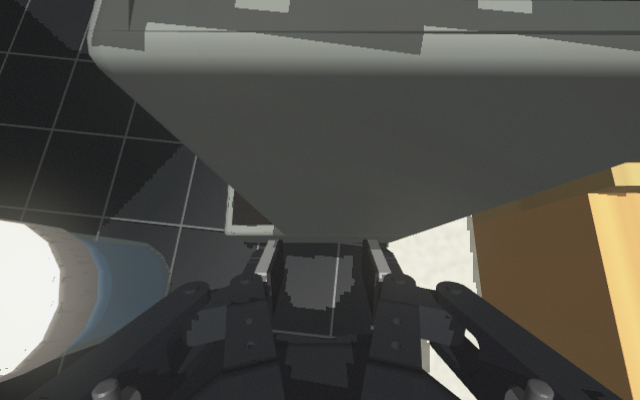

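View pics/tz6.png

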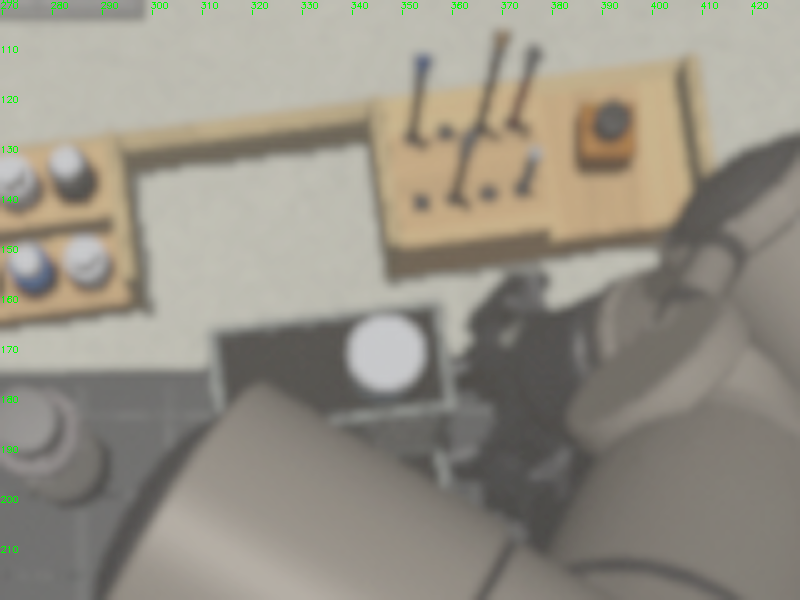

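View pics/sz6.png

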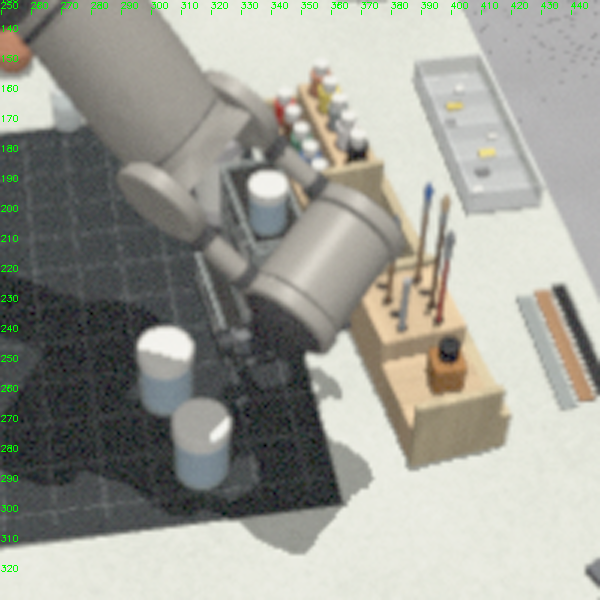

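Run:
```python
from h import *
c=arm.capture("top")
a=onz(c,270+215/5-.4,100+332/5-.4,.17);b=onz(c,270+440/5-.4,100+306/5-.4,.17)
print(org(a),org(b)); m=(org(a)+org(b))/2; print("centre approx",m-[.045,0], "yaw rel",-np.arctan2(*(org(a)-org(b))))
print("tool",org(arm.get_state()["tcp_pos"]))
```

```text
[-0.1006  0.0301] [-0.1009 -0.0923]
centre approx [-0.14575 -0.0311 ] yaw rel -0.0024509754842457973
tool [-0.139  -0.1375]
```

```bash
python3 -m crank '[[50,-0.0005,0.005,0,0,0,0],[50,-0.001,0.01,0,0,0,0],[50,-0.0015,0.015,0,0,0,0],[50,-0.002,0.02,0,0,0,0],[50,-0.0025,0.025,0,0,0,0],[50,-0.003,0.029,0,0,0,0],[50,-0.003,0.029,0,0,0,0],[50,-0.003,0.02,0,0,0,0],[50,0.002,-0.02,0,0,0,0],[50,0.002,-0.06,0.0,0,0,0],[50,0.002,-0.08,0.0,0,0,0]]'
python3 - <<'E'
from h import *
c=arm.capture("side"); zoom(c,"sz7.png",250,130,450,330,3)
c=arm.capture("top"); zoom(c,"tz7.png",270,100,430,220,5)
E
```

```text
time: 11.3
tcp_pos: [0.5751, -0.236, 0.0838]
eef_rot: [-0.185, 0.647, 0.719, 0.173]
wrist_force: [0.6, 0.3, -0.2]
opening: 0.497
```

View pics/tz7.png

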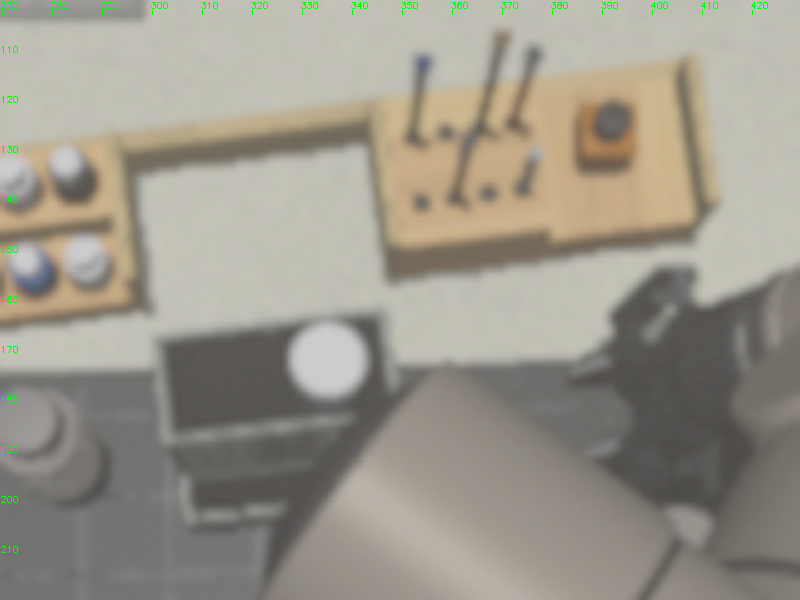

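View pics/sz7.png

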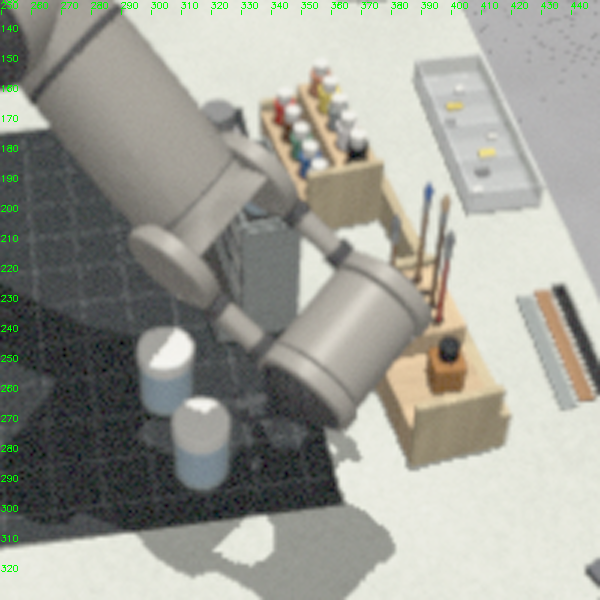

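```bash
python3 -m crank '[[50,0,-0.01,0.06,0,0,0],[50,0,-0.02,0.12,0,0,0],[50,0,-0.02,0.18,0,0,0],[50,0,-0.02,0.24,0,0,0],[50,0,-0.02,0.28,0,0,0],[60,0,-0.02,0.28,0,0,0]]'
python3 - <<'E'
from h import *
from scipy.spatial.transform import Rotation as R
c=arm.capture("top")
f=lambda px,py,z:onz(c,270+px/5-.4,100+py/5-.4,z)
a=f(160,340,.17);b=f(383,314,.17)
print(org(a),org(b)); m=(org(a)+org(b))/2; print("centre approx",m-[.045,0], "yaw rel",-np.arctan2(*(org(a)-org(b))))
cv2.imwrite("pics/top8.png",c["pixels"])
s=arm.get_state(); q=s["eef_rot"]; R0=R.from_quat([q[1],q[2],q[3],q[0]])
ex=np.array([np.cos(A),np.sin(A),0]);ey=np.array([-np.sin(A),np.cos(A),0])
th=.35; z=ex*np.sin(th)-np.array([0,0,np.cos(th)]); x=np.cross(ey,z)
Rt=R.from_matrix(np.stack([x,ey,z],1)); print("rotvec",(Rt*R0.inv()).as_rotvec().round(3), s["tcp_pos"],s["qpos"].round(2))
E
```

```text
time: 12.15
tcp_pos: [0.5756, -0.2543, 0.3674]
eef_rot: [-0.182, 0.646, 0.721, 0.173]
wrist_force: [0.4, -0.1, -0.8]
opening: 0.599
[-0.1014  0.0602] [-0.1016 -0.0613]
centre approx [-0.1465  -0.00055] yaw rel -0.001646089048225094
rotvec [-0.607 -0.728  1.455] [ 0.57531505 -0.25436472  0.36483395] [-0.68  0.66  0.92  0.38  1.91 -0.72]
```

View pics/top8.png

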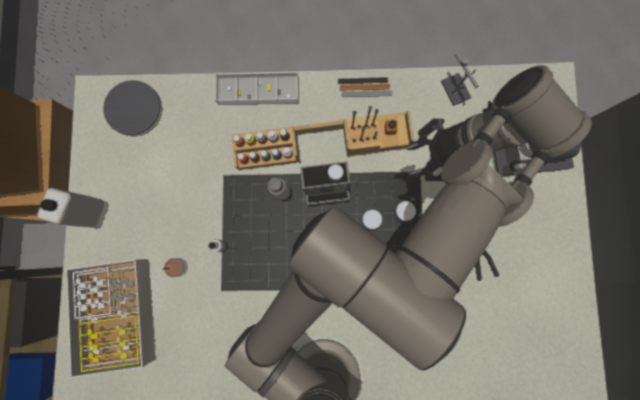

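```bash
python3 -m crank '[[60,-0.04,0.03,0.03,-0.061,-0.073,0.146],[60,-0.08,0.06,0.03,-0.122,-0.146,0.29],[60,-0.11,0.09,0.03,-0.182,-0.218,0.437],[60,-0.14,0.13,0.03,-0.243,-0.291,0.582],[60,-0.16,0.17,0.03,-0.303,-0.364,0.728],[60,-0.16,0.22,0.03,-0.364,-0.437,0.873],[60,-0.16,0.22,0.03,-0.425,-0.51,1.02],[60,-0.16,0.22,0.03,-0.486,-0.582,1.164],[60,-0.16,0.22,0.03,-0.546,-0.655,1.31],[60,-0.16,0.22,0.03,-0.607,-0.728,1.455],[60,-0.16,0.22,0.03,-0.607,-0.728,1.455],[60,-0.16,0.22,0.03,-0.607,-0.728,1.455]]'
python3 - <<'E'
from h import *
s=arm.get_state(); print(s["qpos"].round(2))
for n in("side","top","wrist"):
    c=arm.capture(n); cv2.imwrite(f"pics/{n}9.png",c["pixels"])
E
```

```text
time: 13.7
tcp_pos: [0.4151, -0.034, 0.394]
eef_rot: [0.172, -0.048, 0.984, 0.01]
wrist_force: [0.7, -0.4, 0.1]
opening: 0.602
[-0.36 -0.08  1.81  0.17  1.1  -2.08]
```

View pics/side9.png

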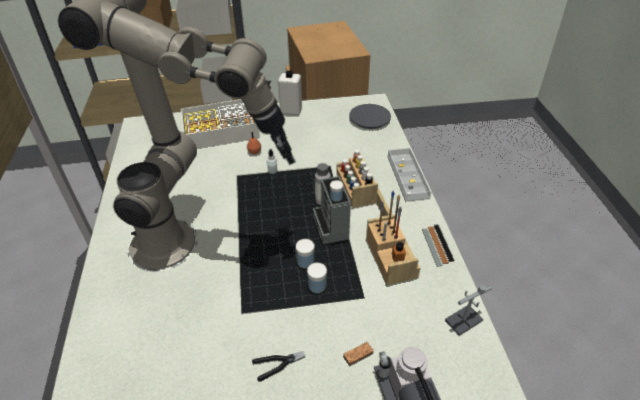

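View pics/wrist9.png

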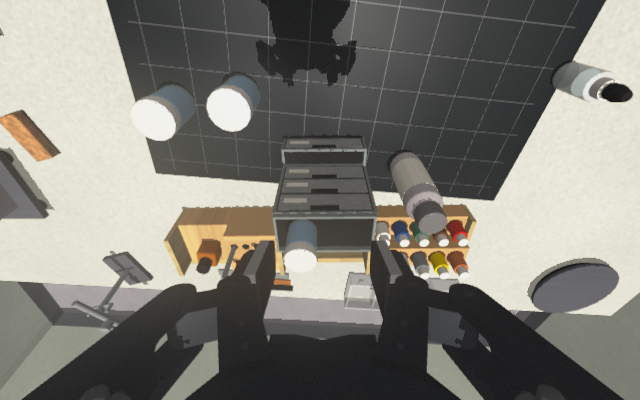

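View pics/top9.png

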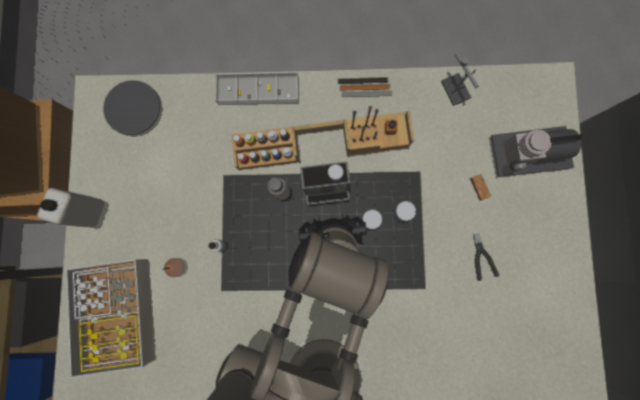

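```bash
python3 -m crank '[[60,0,0,-0.06,0,0,0],[60,0,0,-0.12,0,0,0],[60,0,0,-0.18,0,0,0],[60,0,0,-0.19,0,0,0],[60,0,0,-0.19,0,0,0]]'
python3 - <<'E'
from h import *
s=arm.get_state(); print(s["qpos"].round(2))
c=arm.capture("side"); zoom(c,"sz10.png",230,130,430,330,3)
c=arm.capture("top"); zoom(c,"tz10.png",270,130,430,250,5)
E
```

```text
time: 14.48
tcp_pos: [0.4163, -0.0346, 0.2052]
eef_rot: [0.173, -0.048, 0.984, 0.009]
wrist_force: [0.6, -0.5, 0.9]
opening: 0.597
[-0.36  0.16  2.15  0.3   0.53 -2.26]
```

View pics/sz10.png

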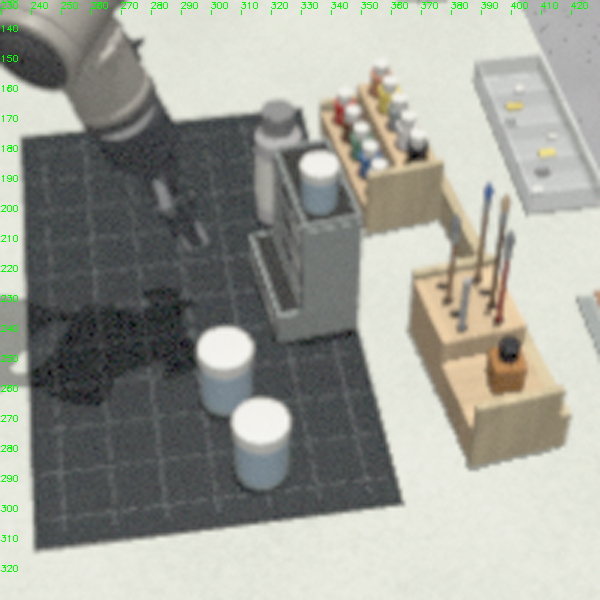

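View pics/tz10.png

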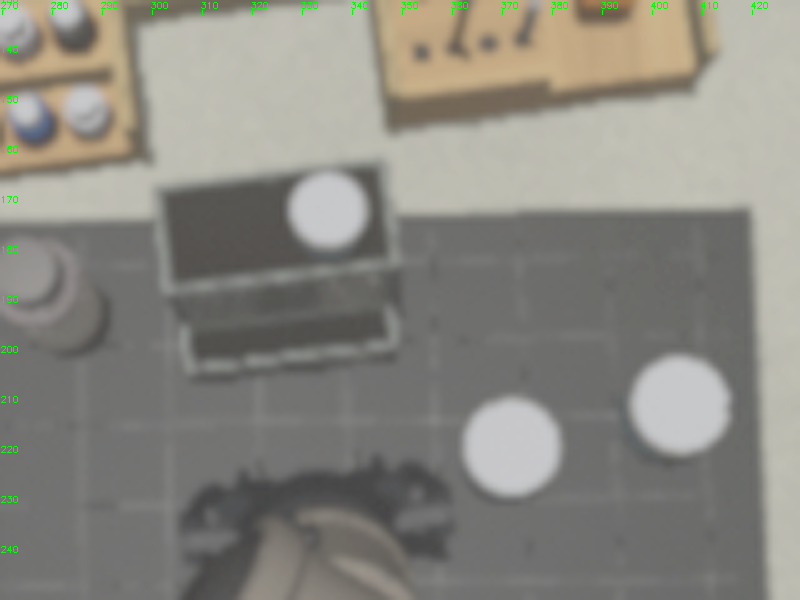

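```bash
python3 -m crank '[[60,0.02,0.002,-0.03,-0.014,0.139,0],[60,0.027,0.003,-0.06,-0.014,0.139,0],[60,0.027,0.003,-0.09,-0.014,0.139,0],[60,0.027,0.003,-0.115,-0.014,0.139,0],[60,0.027,0.003,-0.115,-0.014,0.139,0],[60,0.027,0.003,-0.115,-0.014,0.139,0]]'
python3 - <<'E'
from h import *
s=arm.get_state(); print(s["qpos"].round(2),org(s["tcp_pos"]))
c=arm.capture("side"); zoom(c,"sz11.png",230,130,430,330,3)
c=arm.capture("top"); zoom(c,"tz11.png",270,130,430,250,5)
c=arm.capture("wrist"); cv2.imwrite("pics/w11.png",c["pixels"])
E
```

```text
time: 15.32
tcp_pos: [0.4452, -0.0321, 0.0932]
eef_rot: [0.107, -0.049, 0.993, 0.005]
wrist_force: [0.2, 0.3, -0.5]
opening: 0.6
[-0.29  0.46  2.12  0.22  0.36 -2.16] [-0.2544 -0.0033]
```

View pics/sz11.png

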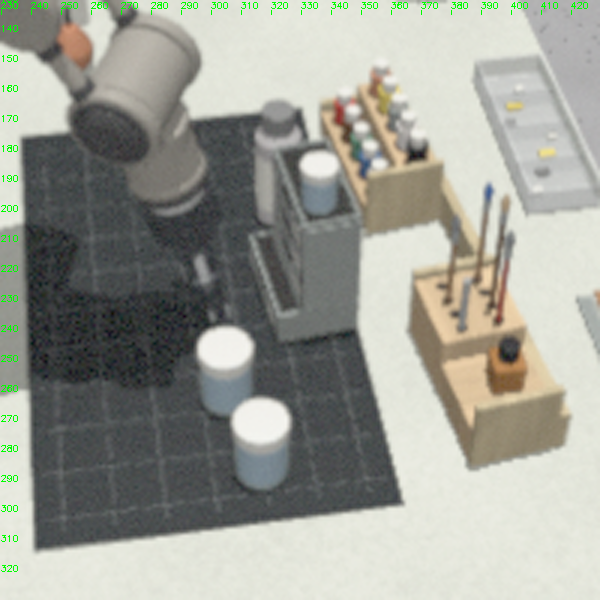

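View pics/w11.png

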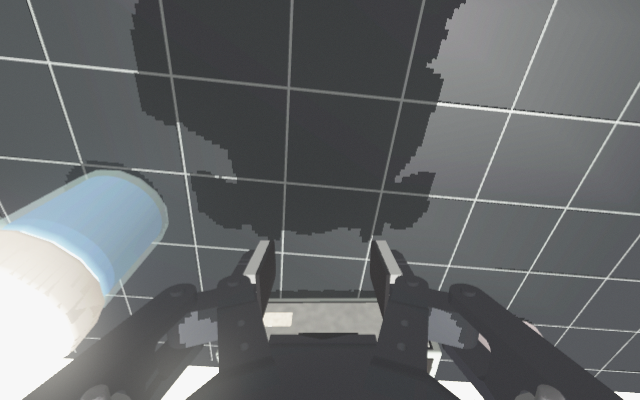

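View pics/tz11.png

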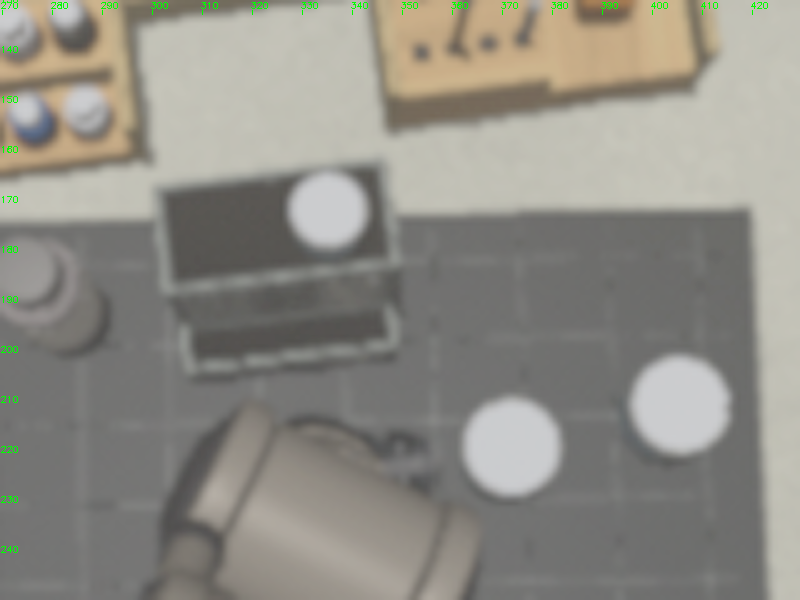

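```bash
python3 -m crank '[[60,0.01,0.001,0,0,0,0],[60,0.018,0.002,0,0,0,0],[60,0.025,0.003,0,0,0,0],[60,0.03,0.004,0,0,0,0],[60,0.035,0.004,0,0,0,0],[60,0.04,0.005,0,0,0,0]]'
python3 - <<'E'
from h import *
s=arm.get_state(); print(s["qpos"].round(2),org(s["tcp_pos"]))
c=arm.capture("side"); zoom(c,"sz12.png",230,130,430,330,3)
c=arm.capture("top"); zoom(c,"tz12.png",270,110,430,230,5)
c=arm.capture("wrist"); cv2.imwrite("pics/w12.png",c["pixels"])
E
```

```text
time: 16.23
tcp_pos: [0.485, -0.027, 0.0929]
eef_rot: [0.107, -0.049, 0.993, 0.005]
wrist_force: [0.2, 0.6, -1.1]
opening: 0.601
[-0.25  0.51  2.02  0.18  0.42 -2.07] [-0.2143 -0.0021]
```

View pics/sz12.png

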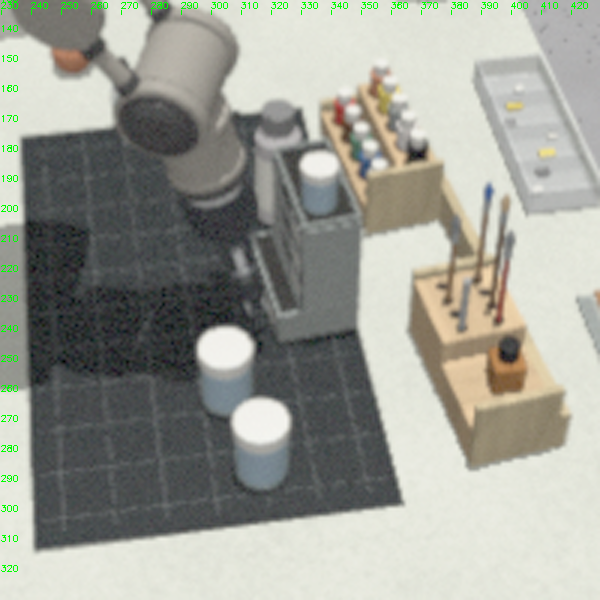

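View pics/w12.png

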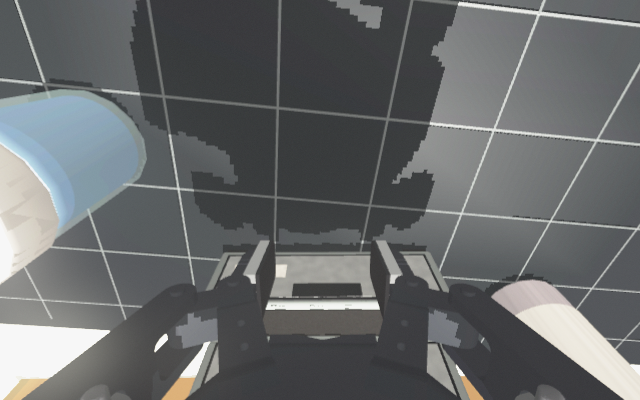

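View pics/tz12.png

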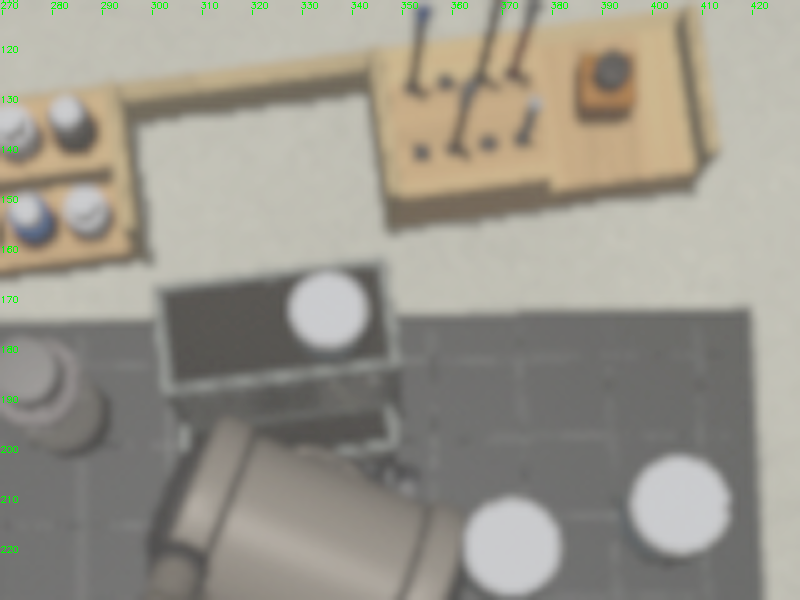

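```bash
python3 -m crank '[[60,0.005,0.0005,0,0,0,0],[60,0.01,0.001,0,0,0,0],[60,0.015,0.0015,0,0,0,0],[60,0.02,0.002,0,0,0,0],[60,0.025,0.0025,0,0,0,0],[60,0.03,0.003,0,0,0,0],[60,0.035,0.0035,0,0,0,0],[60,0.04,0.004,0,0,0,0]]'
python3 - <<'E'
from h import *
s=arm.get_state(); print(s["qpos"].round(2),org(s["tcp_pos"]))
c=arm.capture("side"); zoom(c,"sz13.png",230,130,430,330,3)
c=arm.capture("top"); zoom(c,"tz13.png",270,110,430,230,5)
c=arm.capture("wrist"); cv2.imwrite("pics/w13.png",c["pixels"])
E
```

```text
time: 17.38
tcp_pos: [0.5235, -0.0227, 0.0925]
eef_rot: [0.105, -0.049, 0.993, 0.005]
wrist_force: [-6.8, -1.6, 5.2]
opening: 0.599
[-0.22  0.55  1.91  0.14  0.48 -2.01] [-0.1756 -0.0017]
```

View pics/sz13.png

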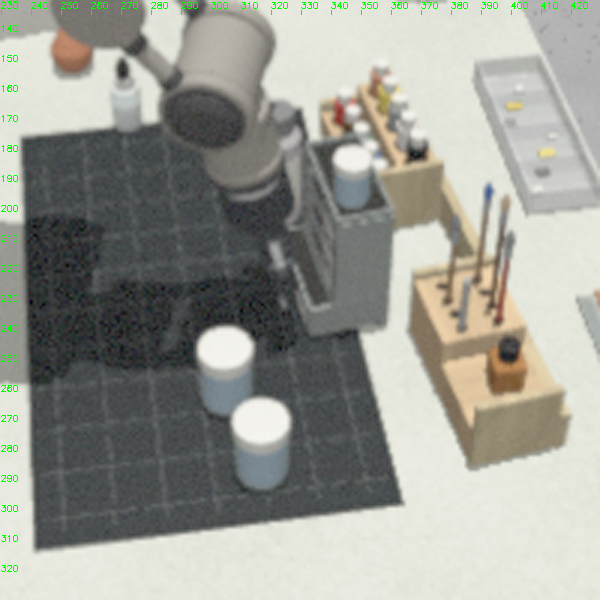

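View pics/w13.png

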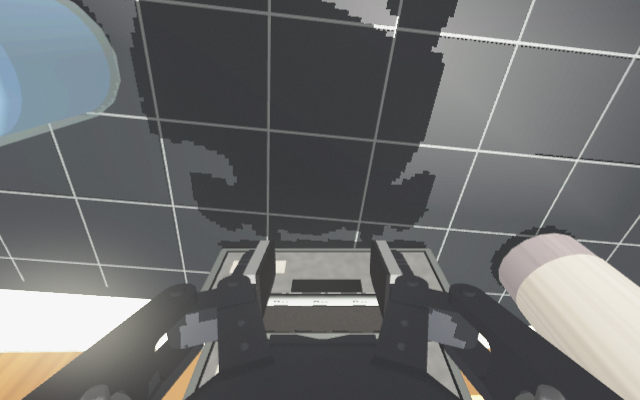

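View pics/tz13.png

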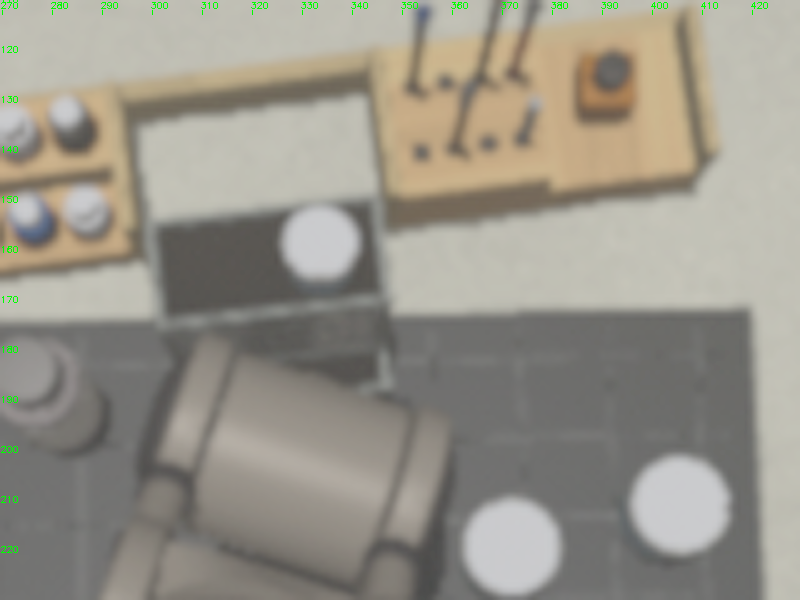

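Run:
```python
from h import *
c=arm.capture("top")
f=lambda px,py,z:onz(c,270+px/5-.4,110+py/5-.4,z)
a=f(157,223,.17);b=f(382,202,.17)
print(org(a),org(b)); m=(org(a)+org(b))/2; print("centre approx",m-[.045,0], "yaw rel",-np.arctan2(*(org(a)-org(b))))
g=c["pixels"][130:180,290:360]
cv2.imwrite("pics/t14.png",cv2.resize((255*(g/255.)**.6).astype(np.uint8),None,fx=11,fy=11,interpolation=cv2.INTER_CUBIC))
```

```text
[-0.0643  0.0578] [-0.0675 -0.0648]
centre approx [-0.1109 -0.0035] yaw rel -0.02609521704171179
```

View pics/t14.png

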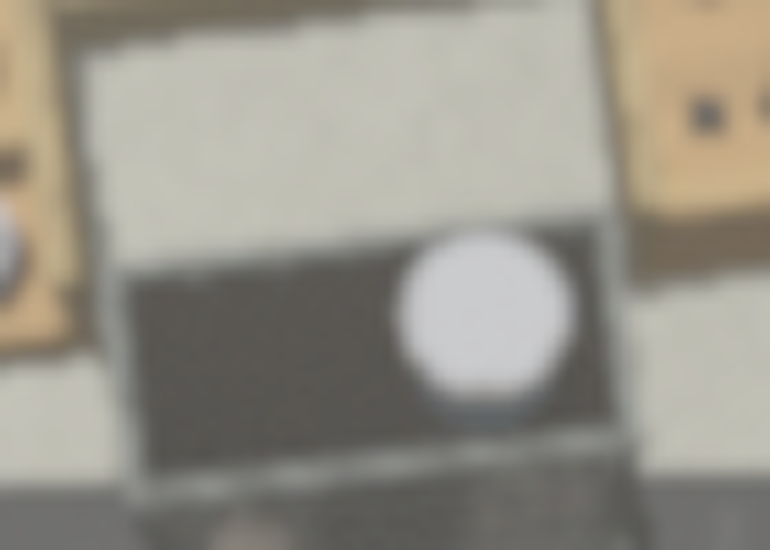

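```bash
python3 -m crank '[[60,0.005,0.0005,0,0,0,0],[60,0.01,0.001,0,0,0,0],[60,0.015,0.0015,0,0,0,0],[60,0.02,0.002,0,0,0,0],[60,0.025,0.0025,0,0,0,0],[60,0.03,0.003,0,0,0,0],[60,0.035,0.0035,0,0,0,0],[60,0.04,0.004,0,0,0,0],[60,0.045,0.0045,0,0,0,0],[60,0.05,0.005,0,0,0,0],[60,0.055,0.0055,0,0,0,0],[60,0.06,0.006,0,0,0,0]]'
python3 - <<'E'
from h import *
s=arm.get_state(); print(s["qpos"].round(2),org(s["tcp_pos"]))
c=arm.capture("side"); zoom(c,"sz15.png",230,130,430,330,3)
c=arm.capture("top"); zoom(c,"tz15.png",270,110,430,230,5)
c=arm.capture("wrist"); cv2.imwrite("pics/w15.png",c["pixels"])
E
```

```text
time: 19.08
tcp_pos: [0.5833, -0.0167, 0.0922]
eef_rot: [0.105, -0.049, 0.993, 0.005]
wrist_force: [-6.7, -0.9, 3.8]
opening: 0.602
[-0.18  0.63  1.74  0.11  0.57 -1.94] [-0.1155 -0.0017]
```

View pics/sz15.png

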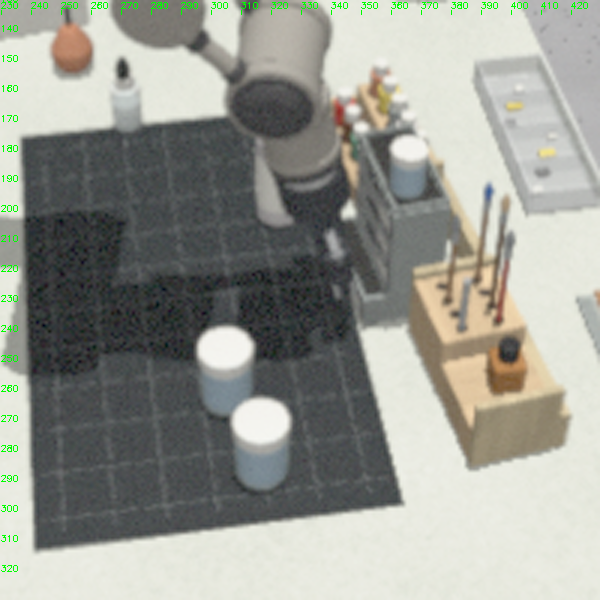

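View pics/w15.png

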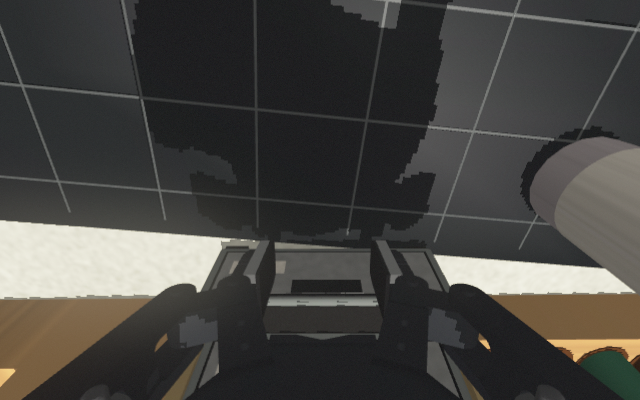

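View pics/tz15.png

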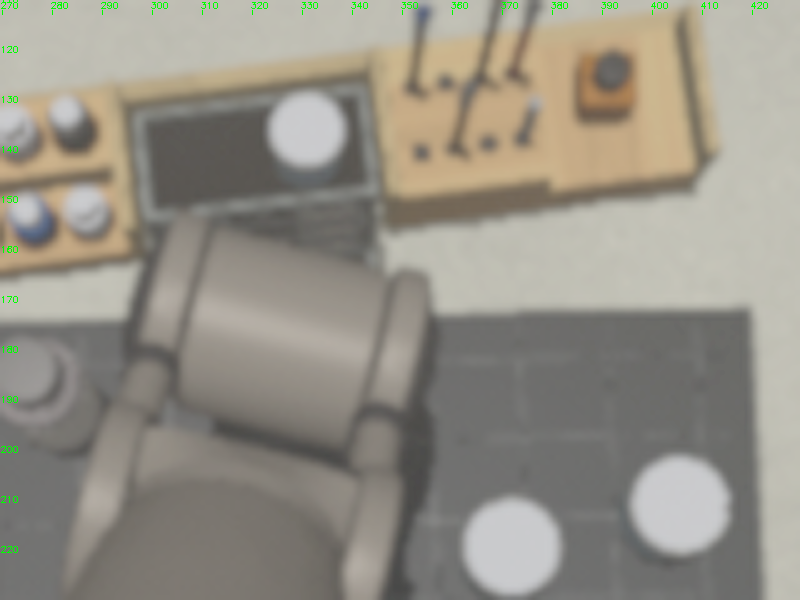

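```bash
python3 -m crank '[[60,0.005,0.0005,0,0,0,0],[60,0.01,0.001,0,0,0,0],[60,0.015,0.0015,0,0,0,0],[60,0.02,0.002,0,0,0,0],[60,0.025,0.0025,0,0,0,0],[60,0.03,0.003,0,0,0,0],[60,0.034,0.0034,0,0,0,0],[60,0.037,0.0037,0,0,0,0],[60,0.039,0.004,0,0,0,0]]'
python3 - <<'E'
from h import *
s=arm.get_state(); print(s["qpos"].round(2),org(s["tcp_pos"]))
c=arm.capture("top"); zoom(c,"tz16.png",280,110,360,170,9)
E
```

```text
time: 20.35
tcp_pos: [0.6223, -0.0127, 0.0922]
eef_rot: [0.105, -0.049, 0.993, 0.005]
wrist_force: [-7.4, -1.2, 4.4]
opening: 0.597
[-0.16  0.68  1.63  0.09  0.63 -1.9 ] [-0.0762 -0.0016]
```

View pics/tz16.png

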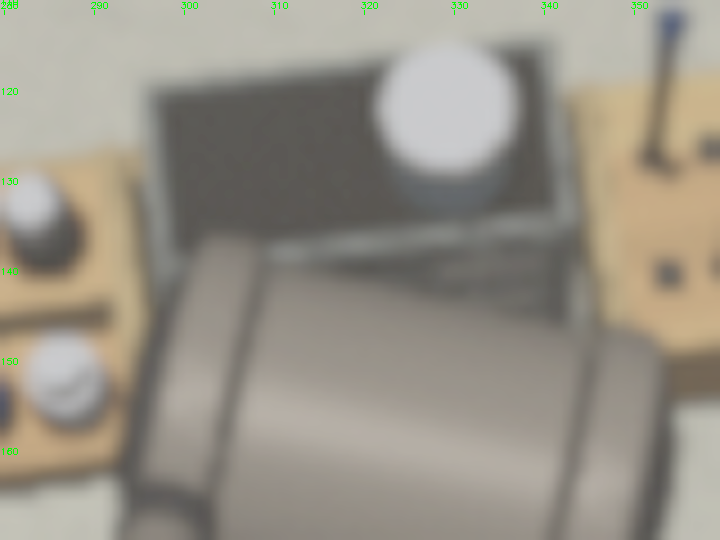

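Nearly home. From here I'll creep in 1.5 mm steps and watch the force.

```bash
python3 -m crank '[[60,0.0015,0.0001,0,0,0,0],[60,0.003,0.0003,0,0,0,0],[60,0.004,0.0004,0,0,0,0]]'
python3 -m crank '[[60,0.0015,0.0001,0,0,0,0],[60,0.003,0.0003,0,0,0,0]]'
python3 -m crank '[[60,0.0015,0.0001,0,0,0,0],[60,0.0025,0.0003,0,0,0,0]]'
```

```text
time: 20.78
tcp_pos: [0.6259, -0.0124, 0.0921]
eef_rot: [0.104, -0.049, 0.993, 0.005]
wrist_force: [-7.4, 0.0, 4.5]
opening: 0.601
time: 21.02
tcp_pos: [0.6281, -0.0122, 0.0921]
eef_rot: [0.103, -0.049, 0.993, 0.005]
wrist_force: [-7.6, -0.6, 4.4]
opening: 0.598
time: 21.28
tcp_pos: [0.6298, -0.0119, 0.0921]
eef_rot: [0.103, -0.049, 0.993, 0.005]
wrist_force: [-6.6, -2.1, 5.4]
opening: 0.602
```

```bash
python3 -m crank '[[60,0.0015,0.0001,0,0,0,0],[60,0.003,0.0003,0,0,0,0]]'
python3 -m crank '[[60,0.0015,0.0001,0,0,0,0],[60,0.003,0.0003,0,0,0,0]]'
python3 -m crank '[[60,0.0015,0.0001,0,0,0,0],[60,0.003,0.0003,0,0,0,0]]'
```

```text
time: 21.52
tcp_pos: [0.6308, -0.0118, 0.0919]
eef_rot: [0.1, -0.049, 0.994, 0.005]
wrist_force: [-16.1, -2.7, 11.8]
opening: 0.596
time: 21.78
tcp_pos: [0.6313, -0.0117, 0.0917]
eef_rot: [0.097, -0.05, 0.994, 0.006]
wrist_force: [-19.5, -3.4, 15.2]
opening: 0.6
time: 22.02
tcp_pos: [0.6317, -0.0117, 0.0915]
eef_rot: [0.094, -0.05, 0.994, 0.006]
wrist_force: [-19.2, -4.9, 13.9]
opening: 0.602
```

The rail contact shows up as a rise to about 19 N. I'll back off and inspect.

```bash
python3 -m crank '[[60,-0.005,-0.0005,0,0,0,0],[60,-0.02,-0.002,0,0,0,0],[60,-0.06,-0.006,0,0,0,0],[60,-0.12,-0.012,0.0,0,0,0],[60,-0.16,-0.016,0.02,0,0,0],[60,-0.18,-0.018,0.08,0,0,0],[60,-0.2,-0.02,0.14,0,0,0],[60,-0.2,-0.02,0.18,0,0,0],[60,-0.2,-0.02,0.18,0,0,0]]'
python3 - <<'E'
from h import *
c=arm.capture("side"); zoom(c,"sz17.png",290,130,430,290,3.7)
c=arm.capture("top"); zoom(c,"tz17.png",280,110,360,170,9);cv2.imwrite("pics/top17.png",c["pixels"])
c=arm.capture("wrist"); cv2.imwrite("pics/w17.png",c["pixels"])
E
```

```text
time: 23.15
tcp_pos: [0.4335, -0.0322, 0.2752]
eef_rot: [0.098, -0.05, 0.994, 0.004]
wrist_force: [0.8, -0.2, 0.1]
opening: 0.599
```

View pics/tz17.png

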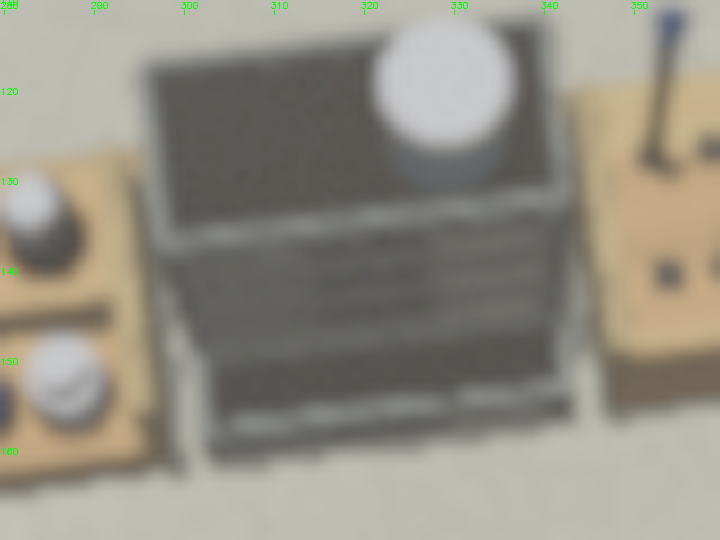

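View pics/sz17.png

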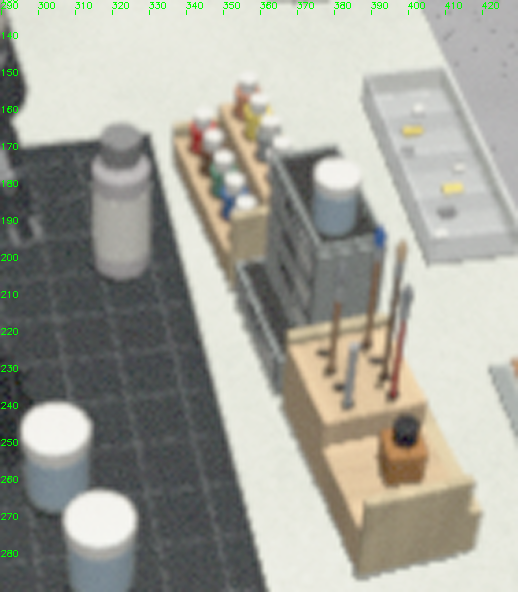

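View pics/w17.png

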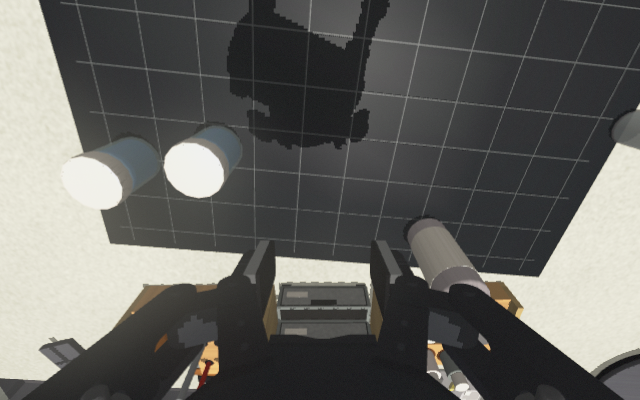

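Run:
```python
from h import *
c=arm.capture("top")
f=lambda px,py,z:org(onz(c,280+px/9-.45,110+py/9-.45,z))
print("gallery BL BR FR FL",f(145,66,.17),f(550,18,.17),f(572,203,.17),f(160,246,.17))
print("base top front L R",f(205,432,.046),f(572,388,.046)); print("base bottom",f(208,464,0),f(573,423,0))
print("cheek bottoms",f(183,474,0),f(606,414,0))
```

```text
gallery BL BR FR FL [0.0416 0.0612] [ 0.0413 -0.0632] [-0.017 -0.063] [-0.0151  0.0627]
base top front L R [-0.0431  0.0622] [-0.043  -0.0627]
base bottom [-0.0432  0.065 ] [-0.0441 -0.064 ]
cheek bottoms [-0.0457  0.0741] [-0.0423 -0.0758]
```

Run:
```python
from h import *
a=cv2.imread("pics/side0.png"); c=arm.capture("side"); d=cv2.absdiff(a,c["pixels"]).max(2)
cv2.imwrite("pics/diff.png",np.hstack([d*3 if 0 else np.clip(d.astype(int)*3,0,255).astype(np.uint8)]))
cv2.imwrite("pics/side18.png",c["pixels"])
```

```text
(no output)
```

View pics/diff.png

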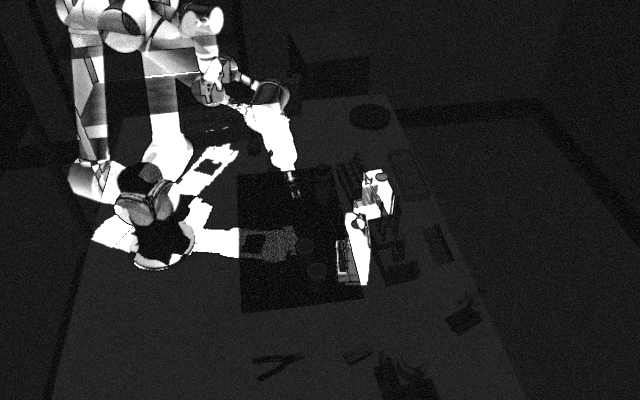

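View pics/side18.png

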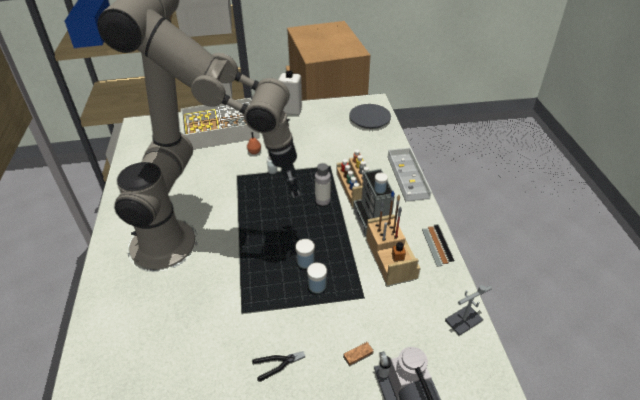

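The difference image shows changes only at the tower and its jar, the arm, and shadows. All bystanders are where they were. Handing in.

```bash
python3 -c "
from cell import arm
print(arm.finish_job())"
```

```text
the job is handed in; nothing more can be done
None
```

The tower is in the bay against the back rail with the jar still standing on top, and I handed the job in at about 23 s. `finish_job` gives no verdict.

**What I did:** I pushed the tower sideways about 170 mm at its right side, with two half-open fingers low down, which also turned it square to the organiser. Then I pushed it straight in at the front of the base drawer. Wrist force stayed around 5–8 N while it slid and rose to about 19 N at the rail, where I backed off.

**Last checks, in the organiser's frame:**

| Check | Result |
|---|---|
| Distance from fully home (x) | about +1 mm, ±2 mm |
| Sideways (y) | about 0 mm |
| Square to the organiser | within about 0.01 rad |
| Jar | upright on the tower |
| Bystanders and the two larger look-alike jars | no movement visible between the first and last side pictures |
| Arm | clear of everything |

**Disagreement:** the bottom corners of the bay's two cheeks put the organiser's heading about 0.02 rad away from the value I used, which came from its full front edge. The tower stays within the 0.06 rad limit with either value.

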